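# Snap the open conduit clip shut with pliers

### The arm

A 6-joint arm with a two-finger parallel gripper is mounted at the origin on the work surface. World frame = base frame: x ahead of the robot, y to its left, z up, the work surface at z = 0. Lengths are in m, angles in degrees, forces in N, time in s.
With the tool pointing down it reaches from about 0.25 to 0.725 m from the base axis. Payload 9.7 kg.
Tool frame: the origin (TCP) lies at the very end of the fingers, on their centre line; the grasp point (between the pads) lies 19 mm behind it (bot.hold_point_z is the distance from the TCP to the grasp point, in m); z points along the fingers, y is the line along which they close (so a half turn about z gives the same grasp; the last joint's range is limited). The gripper opens to 85 mm and grips with 20 to 120 N. Pads are 22 mm wide; open, the fingers measure 114 mm over their backs; the gripper's body (76 mm by 85 mm) begins 54 mm behind the grasp point. The pads swing forward as they close: fully open they stand 13 mm farther back than shut.
Start: joints at [66.349, 4.979, 10.078, 95.1, 0, 90], TCP at [0.221, 0.504, 0.231] pointing down, gripper open.
Joint ranges: [-179.16, 179.16], [-48.56, 103.87], [-65.8, 70.77], [-126.05, 130.52], [-82.76, 87.17], [-180, 180]. Speed limits (degrees/s): [127.2, 127.2, 147.25, 180, 180, 180].

### API

Orientations are given as [roll, pitch, yaw] about the fixed x, y, z axes, in that order (R = Rz(yaw) Ry(pitch) Rx(roll)).
In Python, from workcell import bot gives the robot as it stands.
- The arm moves only by the tool play_rows, never from a script. Its argument "targets" is a list of rows, each an object with "grip": the closure in counts, from 0 (fully open) to 255 (shut); "linear": the shift along the world's x, y, z in cm, a list of three; "delta_rot": the turn, a rotation vector about the world's x, y, z in rad, a list of three. A call has 1 to 10 rows; each row is the pose to reach, as a shift and turn from the pose commanded when the call began; what a row does not reach only later rows make up. A row lasts 1/10 s, in which the tool goes at most 50 mm and 8.59 degrees, less where a joint would pass 70% of its speed; a pose out of reach is approached as far as the arm can. A call with a gripper value outside its range is refused whole. The fingers move at their own pace and stop on an object; "force" is the grip in N (left out, the last holds). Time passes only in rows, so rows that repeat a pose let the fingers close. It gives the time, the measured TCP pose, the force, the opening and the grip force at its end, in the units of the state.
- bot.get_obs(): the state, without advancing time (a new reading comes with each control period).
- bot.camera(name): name is "side" or "top" or "wrist"; returns a dict with "color" (400x640x3 uint8, red, green, blue), "range_z" (400x640 float32, m along the optical axis (not along the pixel's ray), 0 where there is no reading), "fov_y" (degrees; the focal length in pixels is half the picture's height over the tangent of half this angle, whatever the lens; pixels are square), "cx", "cy" (the principal point, pixels), "world_to_cam" (4x4, takes a point from world to camera coordinates). Camera axes: x right, y up, looking along -z (the intrinsics and any distortion apply to the point x, -y, -z); pixel columns grow to the right and rows downward; lengths in m; the calibration is good to about 2 mm. A picture is of the moment at which its call begins.
- bot.job_done(): hands the job in; it is judged then, once.
Trained networks look in a picture, given as the dict that the camera call returned (one of the last four; its "shot" number tells which), for a name from the list of things; names that differ only in an ending like _2 or _b are one class to them, and where a whole thing is asked for, a point or a joint stands for the part that bears it (a point fixed in the world has none). Each returns a list of dicts, best first, with "conf" (0 to 1); they miss things now and then, are a little off and sometimes report something else, mostly with a low value. They report only what shows in the picture. A call takes as long as a camera call. They do not tell look-alikes from the thing itself.
- bot.search_frame(picture, target): "box" ([left, top, right, bottom] in pixels, round what is visible of it).
- bot.trace(picture, target): "pixels" (400x640 bool, what is visible of it) and "box" ([left, top, right, bottom] in pixels, round what is visible of it).
- bot.pinpoint(picture, target): "pixel" ([column, row] in pixels: a listed point, or the origin of a listed thing).
The state is a dict: "time": time; "q": joint angles; "qd": joint speeds; "joint_efforts": joint torques, N m; "ee_pos": TCP position; "tcp_rot": TCP orientation; "wrist_force": force on the tool from outside, world axes, zero at the start; "torque": the same for the moment, N m; "opening": finger opening in m; "grasp_force": force on a finger pad.
Only numpy, scipy, OpenCV 4.12 (cv2) and the standard library are available. Lean on these libraries where they do the work, as an engineer would, in place of code of your own. Each camera call takes 0.05 s, during which the arm holds its last target. There are 200 camera calls.

### The job

Two conduit stubs each carry a steel snap clip, and one clip still stands open. Pick up the pliers, squeeze the two ears of the open clip together between the jaws until it snaps and stays shut (press it with the pliers, not with the fingers), then set the pliers down flat on the cardboard sheet without dropping them. Leave the clip that is already shut and the other things on the chest alone.

Things in the scene. Friction and masses are not known exactly. Their poses are not given: they have to be found in the camera images.
- pliers_grip (a point): Point midway between the black handles of the loose pliers (0.2 kg, lying flat), half-way up (9 mm above the underside): best place to hold. x points from handles to jaws, z up. Pivot 50 mm ahead, jaw tips 102 mm ahead; the handles, 18 mm tall and 9 mm thick, are parallel when open and run from 24 mm ahead to 34 mm behind. Over their outsides they measure 68 mm open, about 38 mm here when shut
- pliers_pivot (a point): Pivot of the pliers, half-way up (9 mm above the underside); axes as pliers_grip. Open, the gap between the jaws (14 mm tall) is 38 mm at the tips and 27 mm at 20 mm behind the tips; 10 mm when fully shut. Total length 136 mm
- pliers_jaw (a joint): Closing of the pliers: 0 rad fully open (at rest), 0.6 fully shut, about 0.5 with a shut clip between the jaws. A preloaded spring holds them open: they begin to close at about 13 N on each handle, take 17 N to shut empty and some 24 N to snap the clip (then 42 mm over the handles). Held with 9 to 12 N they stay open; they spring open again when the grip relaxes
- ears_a (a point): The two flat upright ears, side by side, of the clip that starts open. Point midway between their outer faces when open, half-way up, 60 mm above the work surface. x points to the stub (its axis 44 mm ahead, its face 20 mm ahead), z up. Ears: 18 mm high, 5 mm thick, ending 10 mm behind this point; over both outer faces 23 mm open, 13 mm shut. The -y ear swings, the other is the band's
- ears_b (a point): the same point on the other, identical stub and clip, whose ears are already shut (the point is then 5 mm to the -y side of the middle of the ears)
- clip_a (a joint): opening of the clip that starts open: 0.14 rad open, 0 rad shut. A spring pushes it open; pressing the ears together with some 5 to 7 N carries a tooth past a sprung bead at about 0.06 rad, after which it stays shut by itself, below 0.03 rad
- clip_b (a joint): the same of the clip that is already shut
- stub_a: The grey capped conduit stub with the open clip: 48 mm thick, cap 54 mm, 100 mm high, on a steel flange 92 mm across. Origin on its axis at the work surface, z up. The clip is a steel band in two halves hinged behind the stub, ears to the robot's side; it turns stiffly on the stub (2 N at the ears, up to 0.2 rad each way), so the ears centre themselves between the jaws
- stub_b: the stub that carries the shut clip; origin on its axis at the work surface, z up
- sheet: flat sheet of cardboard, 240 mm (x) by 180 mm (y), 4 mm thick, stuck to the work surface; origin at the centre of its underside, z up
- pliers: the whole pliers, origin on the pivot's axis at the underside, axes as pliers_grip
- wrench: bystander: loose steel wrench lying on the work surface
- coupling: bystander: short grey tube 52 mm across, 60 mm high, standing
- can: bystander: steel can 60 mm across, 100 mm high
- carton: bystander: cardboard carton 80 by 80 by 60 mm
Things that resemble listed ones, but are neither listed nor needed, are in the scene too. What is shaped like the stub_b but green is not meant. What is shaped like the stub_a but yellow is not meant.

How it is judged (in metres and radians):
On the way, in this order (a step that is already met when the one before it is completed fails the run):
1. the pliers are picked up (height (world z) of pliers_grip above 0.03 m), for 0.2 s.
2. the squeezed jaws of the pliers hold the ears of the open clip snapped shut (value of joint clip_a below 0.035 rad and value of joint pliers_jaw above 0.4 rad and contact force between pliers and stub_a above 1 N), for 0.1 s.
At the end, for the whole second after the job is handed in: Both clips are shut (joint below 0.035 rad), and the pliers lie on the cardboard sheet, released, sprung open and at rest, flat (within 0.12 rad), with both their grip point and their pivot over the sheet (value of joint each of clip_a, clip_b below 0.035 rad and x of pliers_grip in the frame of sheet between -0.12 and 0.12 m and y of pliers_grip in the frame of sheet between -0.09 and 0.09 m and z of each of pliers_grip, pliers_pivot in the frame of sheet below 0.02 m and x of pliers_pivot in the frame of sheet between -0.12 and 0.12 m and y of pliers_pivot in the frame of sheet between -0.09 and 0.09 m and angle between pliers's own z axis and vertical below 0.12 rad and linear speed of pliers below 0.02 m/s and value of joint pliers_jaw below 0.1 rad); the robot touches nothing.
It fails at once if the fingers or the arm press on a stub or its clip (over 3 N) (contact force between any of the fingers, the arm and stub_a above 3 N or contact force between any of the fingers, the arm and stub_b above 3 N).
It fails at once if the pliers press on the stub whose clip is already shut (over 3 N) (contact force between pliers and stub_b above 3 N).
It fails at once if the pliers are dropped (untouched by the fingers while more than 25 mm up) (contact force between the fingers and pliers below 0.05 N and height (world z) of pliers_grip above 0.038 m).
It fails at once if a bystander is moved by more than 30 mm (distance of any of wrench, coupling, can, carton from where it was at the start of the episode above 0.03 m).
It also fails if it takes over 51 s, if anything falls off the work surface, if the arm or the gripper's body presses on something with over 40 N, if the wrist force passes 120 N, or if a joint passes its speed limit or range.

## Working session

There is one attempt and no reset: what is moved stays moved. The work goes in short steps, Python scripts to look and compute and a tool call to move; the robot and the scene stay as the last step left them, time stands still between calls to the robot, and variables do not carry over. Pictures are saved under pics/ and viewed, at most 10 in all, crops included, and the job is handed in when it is done.

Besides the shell and the picture viewer there is one more tool, called after "Emit:" as name(argument=value, ...), one argument or row to a line, values as JSON. play_rows: Moves the arm, as the interface text tells. Its arguments: {"type":"object","properties":{"targets":{"type":"array","items":{"type":"object","properties":{"grip":{"type":"number"},"linear":{"type":"array","items":{"type":"number"}},"delta_rot":{"type":"array","items":{"type":"number"}}}}},"force":{"type":"number"}},"required":["targets"]}

```bash
mkdir -p pics
cat > h.py <<'E'
import numpy as np, cv2
from workcell import bot
def w(p,px,z=None):
    f=200/np.tan(np.radians(p["fov_y"])/2); u,v=px
    d=np.array([(u-p["cx"])/f,-(v-p["cy"])/f,-1.0])
    T=np.linalg.inv(p["world_to_cam"]); o=T[:3,3]; r=T[:3,:3]@d
    if z is None:
        s=p["range_z"][int(round(v)),int(round(u))]
        return o+r*s
    return o+r*(z-o[2])/r[2]
def save(p,n,box=None,k=1):
    im=p["color"][:,:,::-1]
    if box: im=im[box[1]:box[3],box[0]:box[2]]
    cv2.imwrite("pics/"+n,cv2.resize(im,None,fx=k,fy=k,interpolation=cv2.INTER_CUBIC))
E
python3 - <<'E'
from h import *
s,t=bot.camera("side"),bot.camera("top")
im=np.vstack([s["color"],t["color"]])[:,:,::-1]
cv2.imwrite("pics/a.png",cv2.resize(im,None,fx=.75,fy=.75,interpolation=cv2.INTER_AREA))
print(s.get("distortion"),s.keys())
Z=dict(pliers_grip=.009,pliers_pivot=.009,ears_a=.06,ears_b=.06,stub_a=0,sheet=0)
for nm,p in(("side",s),("top",t)):
  for n,z in Z.items():
    for d in bot.pinpoint(p,n)[:5]: print(nm,n,round(d["conf"],2),np.round(d["pixel"]),np.round(w(p,d["pixel"],z),3),np.round(w(p,d["pixel"]),3))
print(bot.get_obs())
E
```

```text
None dict_keys(['color', 'range_z', 'fov_y', 'cx', 'cy', 'world_to_cam', 'shot'])
side pliers_grip 0.68 [363. 297.] [ 0.462 -0.322  0.009] [ 0.47  -0.316 -0.001]
side ears_a 0.73 [278. 183.] [0.599 0.111 0.06 ] [0.604 0.117 0.056]
side ears_a 0.64 [456. 261.] [ 0.647 -0.425  0.06 ] [ 0.643 -0.427  0.063]
side ears_a 0.62 [317. 163.] [0.777 0.13  0.06 ] [0.784 0.137 0.056]
side ears_a 0.51 [236. 201.] [0.454 0.113 0.06 ] [0.46  0.122 0.054]
side ears_a 0.48 [346. 216.] [ 0.611 -0.143  0.06 ] [ 0.634 -0.124  0.041]
side ears_b 0.73 [278. 183.] [0.599 0.111 0.06 ] [0.604 0.117 0.056]
side ears_b 0.64 [456. 261.] [ 0.647 -0.425  0.06 ] [ 0.643 -0.427  0.063]
side ears_b 0.62 [317. 163.] [0.777 0.13  0.06 ] [0.784 0.137 0.056]
side ears_b 0.51 [236. 201.] [0.454 0.113 0.06 ] [0.46  0.122 0.054]
side ears_b 0.48 [346. 216.] [ 0.611 -0.143  0.06 ] [ 0.634 -0.124  0.041]
side stub_a 0.81 [355. 225.] [ 0.666 -0.132  0.   ] [ 0.648 -0.146  0.016]
side stub_a 0.73 [324. 174.] [0.826 0.142 0.   ] [0.811 0.128 0.011]
side stub_a 0.7 [286. 196.] [0.634 0.121 0.   ] [0.62  0.105 0.012]
side stub_a 
[... 1228 characters left out ...]
0.495 0.324 0.   ] [0.495 0.324 0.002]
{'time': 0.7, 'q': array([6.63483567e+01, 4.97903342e+00, 1.00787702e+01, 9.50985259e+01,
       1.85639811e-03, 9.00008803e+01]), 'qd': array([ 0.06068096, -0.01208368, -0.04314376, -0.05083335,  0.01648274,
        0.02368156]), 'joint_efforts': array([-1.92467138e-03, -5.19962668e+01,  4.64787126e+01,  1.23788879e-03,
       -2.17865513e-04,  4.92556566e-06]), 'ee_pos': array([0.22064069, 0.50381136, 0.23128785]), 'tcp_rot': array([ 1.79998789e+02, -1.85641671e-03,  1.56347477e+02]), 'wrist_force': array([ 0.56447354, -0.16452209, -0.78484865]), 'torque': array([0.0031448 , 0.0013457 , 0.01548005]), 'grasp_force': 0.0, 'opening': 0.08559633067189636}
```

View pics/a.png

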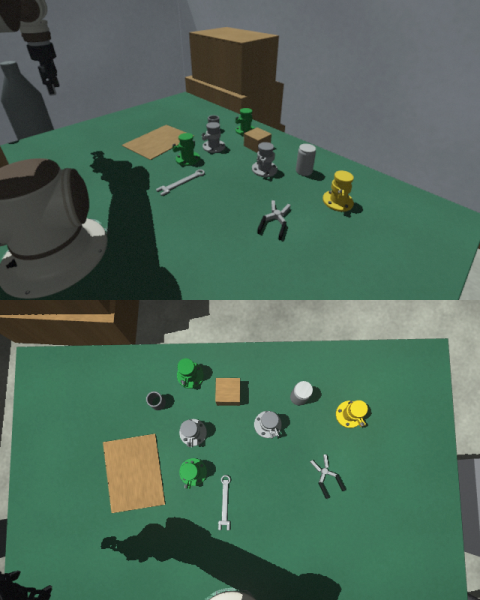

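The picture shows grey stubs at top-view pixels ~(256,176) and (356,165), the pliers at ~(435,233), and the sheet at (179,233). Next I'll find which clip is open.

Run:
```python
from h import *
s,t=bot.camera("side"),bot.camera("top")
def c(p,b,k): return cv2.resize(p["color"][b[1]:b[3],b[0]:b[2],::-1],(390,290),interpolation=cv2.INTER_CUBIC)
im=np.vstack([np.hstack([c(s,(255,145,333,203),5),c(s,(315,180,393,238),5)]),np.hstack([c(t,(221,147,299,205),5),c(t,(320,135,398,193),5)])])
cv2.imwrite("pics/b.png",im)
for n,z in dict(pliers_grip=.009,pliers_pivot=.009).items():
    for d in bot.pinpoint(t,n)[:2]: print(n,d["conf"],np.round(w(t,d["pixel"],z),4))
d=bot.trace(t,"pliers")[0]
m=d["pixels"]; v,u=np.nonzero(m); P=np.array([w(t,(a,b),.015)[:2] for a,b in zip(u,v)]); c=P.mean(0); e=np.linalg.svd(P-c)[2]
q=(P-c)@e.T; print(d["conf"],c,e,q.min(0),q.max(0))
d=bot.trace(t,"sheet")[0]; v,u=np.nonzero(d["pixels"]); print("sheet",d["conf"],w(t,(u.mean(),v.mean()),.004),cv2.minAreaRect(np.array([w(t,(a,b),.004)[:2] for a,b in zip(u,v)],np.float32)))
for px in((256,176),(356,165)):
    # cap: points at z .09-.11 nearby
    L=[]
    for v in range(px[1]-25,px[1]+20):
        for u in range(px[0]-25,px[0]+25):
            a=w(t,(u,v))
            if .085<a[2]<.115: L.append(a)
    L=np.array(L); print("cap",len(L),L.mean(0),cv2.minEnclosingCircle(L[:,:2].astype(np.float32)))
```

```text
pliers_grip 0.9 [ 0.4561 -0.3288  0.009 ]
pliers_pivot 0.97 [ 0.4941 -0.305   0.009 ]
pliers_pivot 0.36 [0.493  0.3237 0.009 ]
0.93 [ 0.48466946 -0.31546107] [[-0.81764785 -0.57571868]
 [-0.57571868  0.81764785]] [-0.07063952 -0.0356349 ] [0.06979836 0.04573737]
sheet 0.62 [0.49883587 0.3256343  0.004     ] ((0.500914990901947, 0.3260701894760132), (0.24160552024841309, 0.18634051084518433), 8.682775497436523)
cap 427 [0.6344285  0.12565847 0.0998026 ] ((0.6349502205848694, 0.126386359333992), 0.027260873466730118)
cap 427 [ 0.65798272 -0.12480317  0.09963257] ((0.6586464643478394, -0.12540490925312042), 0.027264615520834923)
```

View pics/b.png

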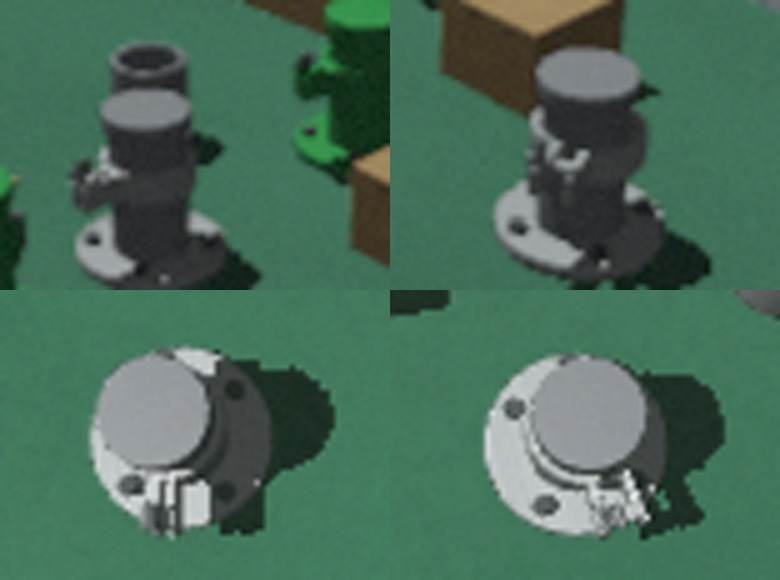

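The right-hand stub is probably the open one, but this isn't clear enough. I'll look with the wrist camera on the way over.

Emit:
play_rows(
  targets=[
    {"linear": [15,-46,9],"delta_rot": [0,0,-1.4],"grip": 0},
    {"linear": [15,-46,9],"delta_rot": [0,0,-1.4],"grip": 0},
    {"linear": [15,-46,9],"delta_rot": [0,0,-1.4],"grip": 0},
    {"linear": [15,-46,9],"delta_rot": [0,0,-1.4],"grip": 0},
    {"linear": [15,-46,9],"delta_rot": [0,0,-1.4],"grip": 0},
    {"linear": [15,-46,9],"delta_rot": [0,0,-1.4],"grip": 0},
    {"linear": [15,-46,9],"delta_rot": [0,0,-1.4],"grip": 0},
    {"linear": [15,-46,9],"delta_rot": [0,0,-1.4],"grip": 0},
    {"linear": [15,-46,9],"delta_rot": [0,0,-1.4],"grip": 0},
    {"linear": [15,-46,9],"delta_rot": [0,0,-1.4],"grip": 0},
  ],
)

```text
time: 2.0
ee_pos: [0.3708, 0.0415, 0.3221]
tcp_rot: [179.9, -0.0, 75.8]
wrist_force: [0.8, 0.8, -0.1]
opening: 0.0853
grasp_force: 0.0
```

Run:
```python
from h import *
p=bot.camera("wrist"); save(p,"c.png")
T=np.linalg.inv(p["world_to_cam"]); print(T.round(3),p["fov_y"])
for n in("ears_a","pliers_grip","stub_a"):
    for d in bot.pinpoint(p,n)[:4]: print(n,d["conf"],np.round(d["pixel"]),np.round(w(p,d["pixel"],0.06 if n=="ears_a" else 0),4))
```

```text
[[ 0.969  0.238  0.062  0.387]
 [-0.246  0.936  0.252  0.105]
 [ 0.002 -0.259  0.966  0.464]
 [ 0.     0.     0.     1.   ]] 68.67074376301917
ears_a 0.84 [375.  94.] [0.4608 0.1247 0.06  ]
ears_a 0.72 [513. 246.] [ 0.6169 -0.1355  0.06  ]
ears_a 0.63 [478.  71.] [0.5948 0.1194 0.06  ]
ears_a 0.54 [636.  12.] [0.7883 0.1395 0.06  ]
pliers_grip 0.55 [416. 349.] [ 0.4557 -0.3387 -0.    ]
stub_a 0.88 [624.  21.] [ 0.8319  0.137  -0.    ]
stub_a 0.86 [512. 217.] [ 0.6553 -0.1176  0.    ]
stub_a 0.7 [482.  64.] [ 0.6311  0.1294 -0.    ]
stub_a 0.6 [395.  93.] [0.5019 0.1221 0.    ]
```

View pics/c.png

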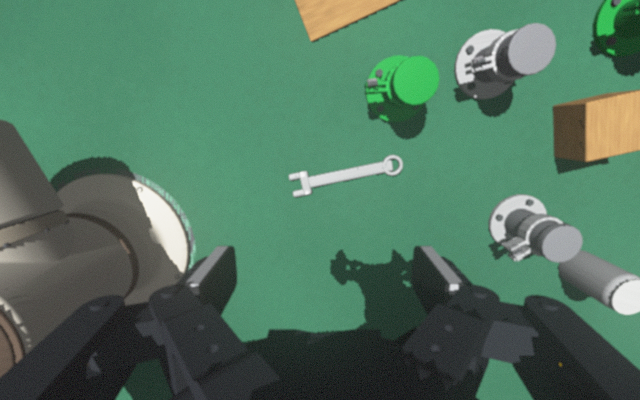

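Grey stubs at (495,60) and (530,230), pliers hidden by the fingers. I'll zoom on both.

Run:
```python
import cv2,numpy as np
i=cv2.imread("pics/c.png")
c=lambda x,y:cv2.resize(i[y:y+80,x:x+80],(400,400),interpolation=cv2.INTER_CUBIC)
cv2.imwrite("pics/d.png",np.hstack([c(450,20),c(485,190)]))
```

```text
(no output)
```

View pics/d.png

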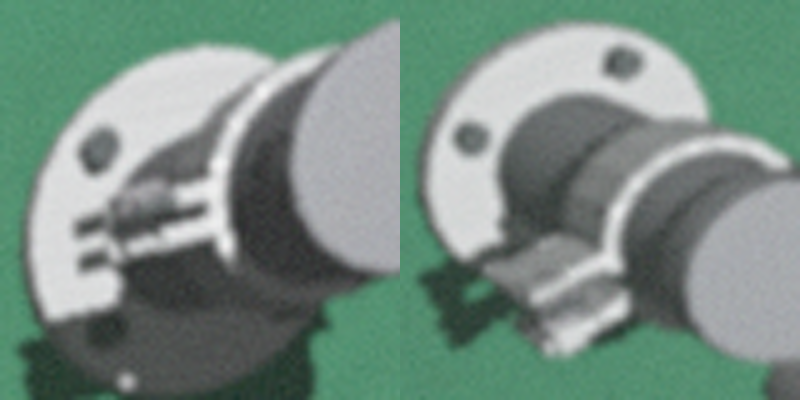

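Emit:
play_rows(
  targets=[
    {"linear": [16,-21,-6],"delta_rot": [0,0,-0.73],"grip": 0},
    {"linear": [16,-21,-6],"delta_rot": [0,0,-0.73],"grip": 0},
    {"linear": [16,-21,-6],"delta_rot": [0,0,-0.73],"grip": 0},
    {"linear": [16,-21,-6],"delta_rot": [0,0,-0.73],"grip": 0},
    {"linear": [16,-21,-6],"delta_rot": [0,0,-0.73],"grip": 0},
    {"linear": [16,-21,-6],"delta_rot": [0,0,-0.73],"grip": 0},
    {"linear": [16,-21,-6],"delta_rot": [0,0,-0.73],"grip": 0},
  ],
)

```text
time: 2.9
ee_pos: [0.5318, -0.1662, 0.2586]
tcp_rot: [-179.8, 0.1, 34.3]
wrist_force: [-1.1, 1.1, 0.1]
opening: 0.0857
grasp_force: 0.0
```

Run:
```python
from h import *
p=bot.camera("wrist"); save(p,"e0.png")
i=p["color"][:,:,::-1]
def px(P):
    f=200/np.tan(np.radians(p["fov_y"])/2); c=p["world_to_cam"]@np.r_[P,1]; return int(p["cx"]+f*c[0]/-c[2]),int(p["cy"]-f*c[1]/-c[2])
L=[]
for P in((.60,.122,.07),(.62,-.14,.07)):
    u,v=px(np.array(P)); u0=min(max(u-40,0),560); v0=min(max(v-40,0),320); print(u,v,u0,v0); L.append(cv2.resize(i[v0:v0+80,u0:u0+80],(400,400),interpolation=cv2.INTER_CUBIC))
cv2.imwrite("pics/e.png",np.hstack(L))
for n,z in(("ears_a",.06),("pliers_grip",.009),("pliers_pivot",.009)):
    for d in bot.pinpoint(p,n)[:4]: print(n,d["conf"],np.round(d["pixel"]),np.round(w(p,d["pixel"],z),4))
```

```text
115 -43 75 0
350 101 310 61
ears_a 0.88 [68. 88.] [0.4585 0.1237 0.06  ]
ears_a 0.78 [349. 104.] [ 0.6181 -0.1402  0.06  ]
ears_a 0.63 [554. 218.] [ 0.6524 -0.4238  0.06  ]
pliers_grip 0.73 [386. 276.] [ 0.457 -0.329  0.009]
pliers_pivot 0.88 [394. 246.] [ 0.5013 -0.3086  0.009 ]
```

View pics/e.png

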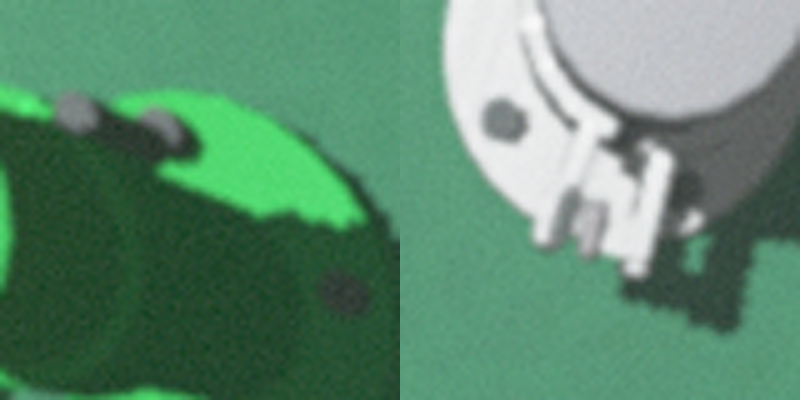

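The right clip (stub near y=-0.125) is clearly open, with ear tips at crop (545,240) and (635,268). Now on to the pliers.

Emit:
play_rows(
  targets=[
    {"linear": [-8.5,-17,-6],"grip": 0},
    {"linear": [-8.5,-17,-6],"grip": 0},
    {"linear": [-8.5,-17,-6],"grip": 0},
    {"linear": [-8.5,-17,-6],"grip": 0},
    {"linear": [-8.5,-17,-6],"grip": 0},
    {"linear": [-8.5,-17,-6],"grip": 0},
  ],
)

```text
validation failed for argument at $.ta...
```

```bash
cp pics/e.png pics/e_.png
python3 - <<'E'
from h import *
p=bot.camera("wrist"); save(p,"f.png")
for n,z in(("pliers_grip",.009),("pliers_pivot",.009)):
    for d in bot.pinpoint(p,n)[:2]: print(n,d["conf"],np.round(d["pixel"]),np.round(w(p,d["pixel"],z),4))
d=bot.trace(p,"pliers")[0]; v,u=np.nonzero(d["pixels"]); P=np.array([w(p,(a,b),.016)[:2] for a,b in zip(u,v)]).astype(np.float32)
c=P.mean(0); r=cv2.minAreaRect(P); print(d["conf"],d["box"],c,r,cv2.boxPoints(r))
# dark = handles
col=p["color"][v,u].max(1); D=P[col<70]; print("handles",len(D),D.mean(0),cv2.minAreaRect(D)); S=P[col>=110]; print(S.mean(0))
np.save("P.npy",np.c_[P,col])
# ears in earlier shot geometry: approximate from this cam if visible
for d in bot.pinpoint(p,"ears_a")[:2]: print("ears",d["conf"],np.round(d["pixel"]),np.round(w(p,d["pixel"],.06),4))
# earlier shot: recompute camera via rigid shift of TCP
T=np.linalg.inv(p["world_to_cam"]).copy(); o=bot.get_obs()["ee_pos"]; T[:3,3]+=np.array([.5318,-.1662,.2586])-o
q=dict(p); q["world_to_cam"]=np.linalg.inv(T)
for a in((595,130),(545,240),(655,150),(635,268)): print(a,w(q,(310+(a[0]-400)/5,61+a[1]/5),.069).round(4))
print(o)
E
```

```text
pliers_grip 0.73 [386. 274.] [ 0.4579 -0.3271  0.009 ]
pliers_pivot 0.86 [396. 245.] [ 0.5028 -0.3107  0.009 ]Traceback (most recent call last):
  File "<stdin>", line 5, in <module>
IndexError: list index out of range
```

View pics/f.png

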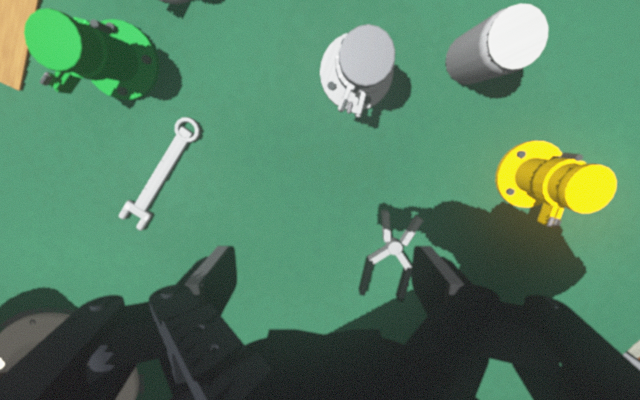

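The move was refused for lacking delta_rot, so the view is unchanged: pliers at (395,250), stub A at (365,60). Repeating it.

Emit:
play_rows(
  targets=[
    {"linear": [-12,-19,-6],"delta_rot": [0,0,0],"grip": 0},
    {"linear": [-12,-19,-6],"delta_rot": [0,0,0],"grip": 0},
    {"linear": [-12,-19,-6],"delta_rot": [0,0,0],"grip": 0},
    {"linear": [-12,-19,-6],"delta_rot": [0,0,0],"grip": 0},
    {"linear": [-12,-19,-6],"delta_rot": [0,0,0],"grip": 0},
    {"linear": [-12,-19,-6],"delta_rot": [0,0,0],"grip": 0},
  ],
)

```text
time: 3.9
ee_pos: [0.4082, -0.3583, 0.2002]
tcp_rot: [-179.9, 0.1, 34.1]
wrist_force: [-0.3, 0.4, 0.3]
opening: 0.0853
grasp_force: 0.0
```

Run:
```python
from h import *
p=bot.camera("wrist"); save(p,"g.png")
for n,z in(("pliers_grip",.009),("pliers_pivot",.009)):
    for d in bot.pinpoint(p,n)[:2]: print(n,d["conf"],np.round(d["pixel"]),np.round(w(p,d["pixel"],z),4))
o=bot.get_obs()["ee_pos"]; print(o)
T=np.linalg.inv(p["world_to_cam"]).copy(); T[:3,3]+=np.array([.5318,-.1662,.2586])-o
q=dict(p); q["world_to_cam"]=np.linalg.inv(T)
for a in((595,130),(545,240),(655,150),(635,268)): print(a,w(q,(310+(a[0]-400)/5,61+a[1]/5),.069).round(4))
for d in bot.trace(p,"pliers")[:1]:
    v,u=np.nonzero(d["pixels"]); P=np.array([w(p,(a,b),.017)[:2] for a,b in zip(u,v)]).astype(np.float32)
    r=cv2.minAreaRect(P); print(d["conf"],d["box"],P.mean(0),r,cv2.boxPoints(r))
```

```text
pliers_pivot 0.83 [335.  83.] [ 0.5032 -0.3077  0.009 ]
[ 0.41079705 -0.35583716  0.20180862]
(595, 130) [ 0.629  -0.1328  0.069 ]
(545, 240) [ 0.6049 -0.1367  0.069 ]
(655, 150) [ 0.6329 -0.1456  0.069 ]
(635, 268) [ 0.611  -0.1561  0.069 ]
0.81 [286.5, 28.5, 371.2, 167.1] [ 0.48701444 -0.31383923] ((0.48421239852905273, -0.31458017230033875), (0.13204222917556763, 0.06819863617420197), 24.208045959472656) [[ 0.41001454 -0.3105515 ]
 [ 0.4379795  -0.37275293]
 [ 0.5584103  -0.31860885]
 [ 0.53044534 -0.2564074 ]]
```

View pics/g.png

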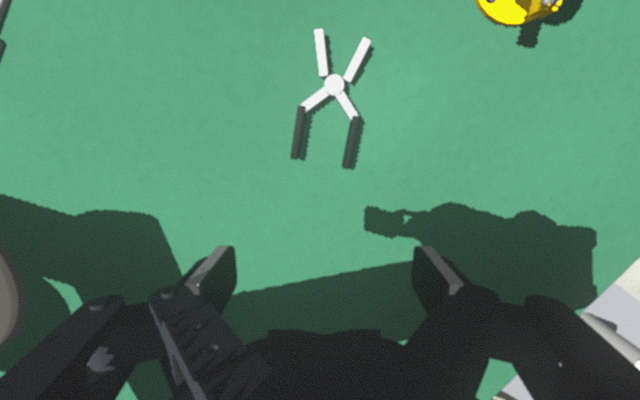

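Pliers measured: length 132 mm, width 68 mm, yaw 24.2°, grip at (0.456,-0.328). Moving above them.

Emit:
play_rows(
  targets=[
    {"linear": [4.5,2.8,-3],"delta_rot": [0,0,-0.173],"grip": 0},
    {"linear": [4.5,2.8,-8],"delta_rot": [0,0,-0.173],"grip": 0},
    {"linear": [4.5,2.8,-13],"delta_rot": [0,0,-0.173],"grip": 0},
    {"linear": [4.5,2.8,-16],"delta_rot": [0,0,-0.173],"grip": 0},
    {"linear": [4.5,2.8,-16],"delta_rot": [0,0,-0.173],"grip": 0},
    {"linear": [4.5,2.8,-16],"delta_rot": [0,0,-0.173],"grip": 0},
  ],
)

```text
time: 4.7
ee_pos: [0.4563, -0.3275, 0.0425]
tcp_rot: [180.0, -0.0, 24.5]
wrist_force: [0.3, 0.1, 1.5]
opening: 0.0854
grasp_force: 0.0
```

Run:
```python
from h import *
print(bot.get_obs()); print(bot.hold_point_z)
p=bot.camera("wrist"); s=bot.camera("side")
a=p["color"][:,:,::-1]; b=cv2.resize(s["color"][230:350,300:440,::-1],(467,400),interpolation=cv2.INTER_CUBIC)
cv2.imwrite("pics/i.png",cv2.resize(np.hstack([a,b]),(790,285),interpolation=cv2.INTER_AREA))
```

```text
{'time': 4.7, 'q': array([-3.56715778e+01,  7.14306484e+00, -8.48502564e+00,  7.43536677e+01,
        3.79644341e-03,  1.19851302e+02]), 'qd': array([-0.64085499, -1.30218959,  2.66150284,  0.22614947, -0.01223218,
       -0.01541127]), 'joint_efforts': array([ 2.20642216e-01, -5.05546582e+01,  4.23160565e+01, -1.33051341e-01,
        6.73939023e-03,  5.96472601e-03]), 'ee_pos': array([ 0.45633737, -0.32754528,  0.04254436]), 'tcp_rot': array([ 1.79986068e+02, -1.23726057e-02,  2.44771223e+01]), 'wrist_force': array([0.30564417, 0.1178178 , 1.48302053]), 'torque': array([ 0.01972463, -0.0260609 , -0.00603116]), 'grasp_force': 0.0, 'opening': 0.08543632406890617}
0.0187
```

View pics/i.png

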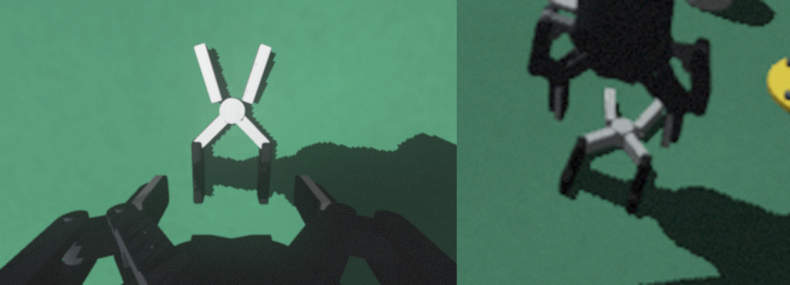

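Emit:
play_rows(
  targets=[
    {"linear": [0,0,-1.5],"delta_rot": [0,0,0],"grip": 0},
    {"linear": [0,0,-3.0],"delta_rot": [0,0,0],"grip": 0},
    {"linear": [0,0,-3.7],"delta_rot": [0,0,0],"grip": 0},
    {"linear": [0,0,-3.9],"delta_rot": [0,0,0],"grip": 0},
    {"linear": [0,0,-3.9],"delta_rot": [0,0,0],"grip": 0},
  ],
)

```text
time: 5.3
ee_pos: [0.4553, -0.3281, 0.0018]
tcp_rot: [-180.0, 0.0, 24.4]
wrist_force: [-0.2, -1.3, 1.0]
opening: 0.0852
grasp_force: 0.0
```

Run:
```python
from h import *
s=bot.camera("side")
cv2.imwrite("pics/j.png",cv2.resize(s["color"][230:350,300:440,::-1],(700,600),interpolation=cv2.INTER_CUBIC))
```

```text
(no output)
```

View pics/j.png

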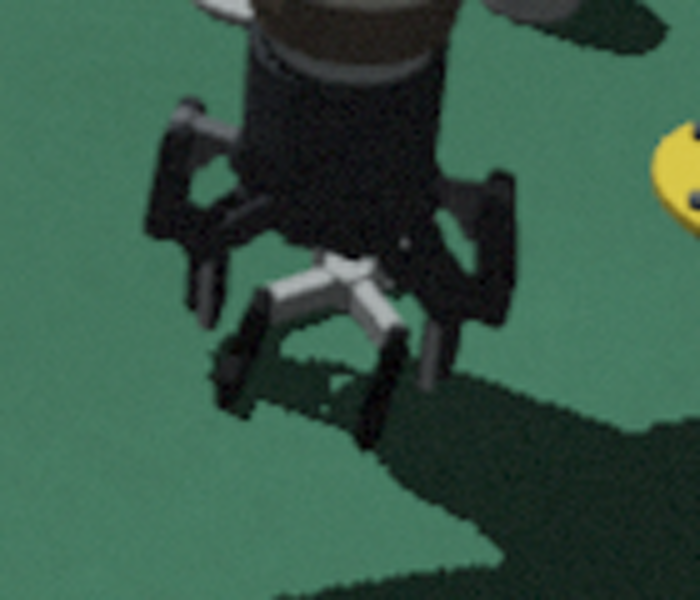

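The fingers (205,300),(435,370) straddle the handles, with tips still above the table. I'll lower a bit more, watching the force.

Emit:
play_rows(
  targets=[
    {"linear": [0,0,-0.2],"delta_rot": [0,0,0],"grip": 0},
    {"linear": [0,0,-0.4],"delta_rot": [0,0,0],"grip": 0},
    {"linear": [0,0,-0.4],"delta_rot": [0,0,0],"grip": 0},
  ],
)

```text
time: 5.65
ee_pos: [0.4556, -0.3282, -0.0018]
tcp_rot: [-180.0, 0.0, 24.4]
wrist_force: [1.6, -0.2, -0.3]
opening: 0.0854
grasp_force: 0.0
```

Emit:
play_rows(
  targets=[
    {"linear": [0,0,-0.2],"delta_rot": [0,0,0],"grip": 0},
    {"linear": [0,0,-0.3],"delta_rot": [0,0,0],"grip": 0},
    {"linear": [0,0,-0.3],"delta_rot": [0,0,0],"grip": 0},
  ],
)

```text
time: 5.95
ee_pos: [0.4555, -0.3281, -0.0049]
tcp_rot: [-180.0, 0.0, 24.4]
wrist_force: [-0.4, 0.5, 0.1]
opening: 0.0855
grasp_force: 0.0
```

Emit:
play_rows(
  force=20,
  targets=[
    {"linear": [0,0,0],"delta_rot": [0,0,0],"grip": 46},
    {"linear": [0,0,0],"delta_rot": [0,0,0],"grip": 46},
    {"linear": [0,0,0],"delta_rot": [0,0,0],"grip": 46},
    {"linear": [0,0,0],"delta_rot": [0,0,0],"grip": 46},
  ],
)

```text
time: 6.35
ee_pos: [0.4557, -0.3282, -0.0047]
tcp_rot: [180.0, -0.0, 24.4]
wrist_force: [-0.2, -0.0, 0.8]
opening: 0.0698
grasp_force: 0.0
```

Emit:
play_rows(
  targets=[
    {"linear": [0,0,0],"delta_rot": [0,0,0],"grip": 52},
    {"linear": [0,0,0],"delta_rot": [0,0,0],"grip": 55},
    {"linear": [0,0,0],"delta_rot": [0,0,0],"grip": 55},
    {"linear": [0,0,0],"delta_rot": [0,0,0],"grip": 55},
  ],
)

```text
time: 6.75
ee_pos: [0.4557, -0.3282, -0.0044]
tcp_rot: [180.0, -0.0, 24.4]
wrist_force: [-1.5, 1.2, 4.4]
opening: 0.0674
grasp_force: 15.2
```

Emit:
play_rows(
  targets=[
    {"linear": [0,0,0],"delta_rot": [0,0,0],"grip": 53},
    {"linear": [0,0,0],"delta_rot": [0,0,0],"grip": 53},
    {"linear": [0,0,0],"delta_rot": [0,0,0],"grip": 53},
  ],
)

```text
time: 7.05
ee_pos: [0.4558, -0.3283, -0.0045]
tcp_rot: [180.0, -0.0, 24.4]
wrist_force: [-1.4, -0.1, 5.5]
opening: 0.0673
grasp_force: 12.6
```

Emit:
play_rows(
  targets=[
    {"linear": [0,0,0.5],"delta_rot": [0,0,0],"grip": 53},
    {"linear": [0,0,1.5],"delta_rot": [0,0,0],"grip": 53},
    {"linear": [0,0,3],"delta_rot": [0,0,0],"grip": 53},
    {"linear": [0,0,5],"delta_rot": [0,0,0],"grip": 53},
    {"linear": [0,0,6],"delta_rot": [0,0,0],"grip": 53},
    {"linear": [0,0,6],"delta_rot": [0,0,0],"grip": 53},
    {"linear": [0,0,6],"delta_rot": [0,0,0],"grip": 53},
  ],
)

```text
time: 7.75
ee_pos: [0.4556, -0.3282, 0.0552]
tcp_rot: [180.0, -0.0, 24.4]
wrist_force: [0.0, 0.2, -1.7]
opening: 0.0676
grasp_force: 12.3
```

Run:
```python
from h import *
p=bot.camera("wrist"); s=bot.camera("side")
a=p["color"][:,:,::-1]; b=cv2.resize(s["color"][190:330,300:440,::-1],(400,400),interpolation=cv2.INTER_CUBIC)
cv2.imwrite("pics/k.png",cv2.resize(np.hstack([a,b]),(800,308),interpolation=cv2.INTER_AREA))
zt=bot.get_obs()["ee_pos"]; print(zt,bot.get_obs()["grasp_force"])
for q in (p,s):
  for n in("pliers_grip","pliers_pivot"):
    for d in bot.pinpoint(q,n)[:1]: print(n,d["conf"],d["pixel"],w(q,d["pixel"]).round(4),w(q,d["pixel"],.073).round(4))
```

```text
[ 0.45522266 -0.32792474  0.05437745] 12.256821691989899
pliers_pivot 0.93 [325.9, 163.6] [ 0.5012 -0.3082  0.0764] [ 0.5008 -0.3084  0.073 ]
pliers_grip 0.66 [364.5, 274.0] [ 0.5285 -0.2742  0.0007] [ 0.4613 -0.3215  0.073 ]
pliers_pivot 0.26 [348.8, 216.3] [ 0.6088 -0.1527  0.0649] [ 0.5992 -0.1604  0.073 ]
```

View pics/k.png

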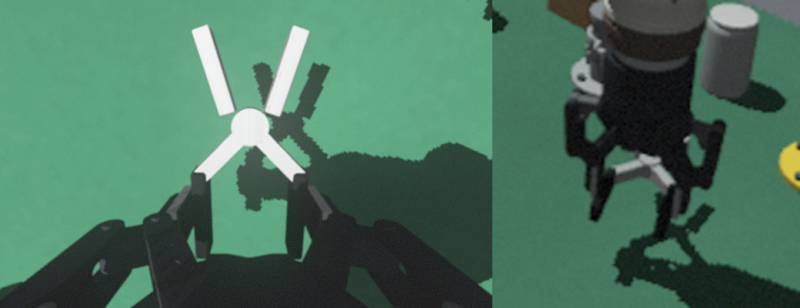

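The pliers are held level between the pads, still open, with the pivot 50 mm ahead of the TCP. I'll approach from behind the ears and refine their position.

Emit:
play_rows(
  targets=[
    {"linear": [0.2,2,3],"delta_rot": [0,0,-0.02],"grip": 53},
    {"linear": [0.5,5,6.5],"delta_rot": [0,0,-0.04],"grip": 53},
    {"linear": [0.9,8,9.5],"delta_rot": [0,0,-0.06],"grip": 53},
    {"linear": [1.2,11,11.5],"delta_rot": [0,0,-0.077],"grip": 53},
    {"linear": [1.4,13,12],"delta_rot": [0,0,-0.077],"grip": 53},
    {"linear": [1.4,13.4,12],"delta_rot": [0,0,-0.077],"grip": 53},
    {"linear": [1.4,13.4,12],"delta_rot": [0,0,-0.077],"grip": 53},
    {"linear": [1.4,13.4,12],"delta_rot": [0,0,-0.077],"grip": 53},
  ],
)

```text
time: 8.85
ee_pos: [0.4693, -0.1947, 0.1744]
tcp_rot: [-180.0, 0.1, 20.0]
wrist_force: [0.1, -0.3, -2.0]
opening: 0.0681
grasp_force: 12.3
```

Run:
```python
from h import *
o=bot.get_obs(); print(o["ee_pos"],o["tcp_rot"],o["grasp_force"])
for c in("wrist","top","side"):
  p=bot.camera(c)
  for n,z in(("ears_a",.06),("pliers_pivot",o["ee_pos"][2]+.0135)):
    for d in bot.pinpoint(p,n)[:4]:
      a=w(p,d["pixel"],z)
      if n!="ears_a" or np.hypot(a[0]-.617,a[1]+.14)<.04: print(c,n,round(d["conf"],2),np.round(d["pixel"]),a.round(4))
  # cap & ears-top points from range
  f=200/np.tan(np.radians(p["fov_y"])/2); T=np.linalg.inv(p["world_to_cam"])
  v,u=np.mgrid[:400,:640]; r=p["range_z"]; X=np.stack([(u-p["cx"])/f*r,-(v-p["cy"])/f*r,-r],-1)@T[:3,:3].T+T[:3,3]
  g=X[(r>0)]; k=g[(np.hypot(g[:,0]-.6585,g[:,1]+.1253)<.04)&(abs(g[:,2]-.1)<.008)]
  if len(k)>30: print(c,"cap",len(k),k.mean(0).round(4),np.round(cv2.minEnclosingCircle(k[:,:2].astype(np.float32)),4) if 0 else cv2.minEnclosingCircle(k[:,:2].astype(np.float32)))
  k=g[(np.hypot(g[:,0]-.6585,g[:,1]+.1253)<.065)&(np.hypot(g[:,0]-.6585,g[:,1]+.1253)>.034)&(g[:,2]>.063)&(g[:,2]<.078)]
  if len(k): print(c,"eartops",len(k),k.mean(0).round(4)); print(k[::max(1,len(k)//25)].round(3).tolist())
```

```text
[ 0.46932364 -0.19470896  0.17443964] [-1.79966173e+02  5.81629396e-02  1.99682498e+01] 12.255146652460098
wrist pliers_pivot 0.72 [326. 161.] [ 0.5166 -0.1781  0.1879]
wrist eartops 228 [ 0.6108 -0.1428  0.0706]
[[0.608, -0.13, 0.073], [0.609, -0.137, 0.076], [0.614, -0.144, 0.071], [0.615, -0.151, 0.073], [0.608, -0.133, 0.074], [0.611, -0.142, 0.075], [0.614, -0.148, 0.072], [0.606, -0.13, 0.073], [0.611, -0.135, 0.067], [0.613, -0.145, 0.071], [0.614, -0.151, 0.072], [0.607, -0.134, 0.073], [0.61, -0.143, 0.075], [0.614, -0.148, 0.07], [0.606, -0.131, 0.07], [0.609, -0.141, 0.074], [0.615, -0.153, 0.068], [0.608, -0.135, 0.069], [0.613, -0.151, 0.069], [0.607, -0.134, 0.069], [0.614, -0.154, 0.068], [0.613, -0.15, 0.066], [0.606, -0.134, 0.066], [0.613, -0.153, 0.068], [0.612, -0.152, 0.067], [0.612, -0.152, 0.064]]
top pliers_pivot 0.88 [391. 222.] [ 0.5097 -0.1812  0.1879]
top pliers_pivot 0.19 [395. 131.] [ 0.7038 -0.1946  0.1879]
top cap 424 [ 0.6581 -0.125   0.0997] ((0.6585128903388977, -0.12511329352855682), 0.027155082672834396)
top eartops 57 [ 0.6168 -0.1408  0.071 ]
[[
[... 932 characters left out ...]
.1439  0.0699]
[[0.612, -0.136, 0.078], [0.606, -0.135, 0.077], [0.62, -0.13, 0.069], [0.616, -0.14, 0.075], [0.603, -0.134, 0.075], [0.61, -0.135, 0.072], [0.611, -0.141, 0.075], [0.619, -0.141, 0.071], [0.646, -0.158, 0.067], [0.606, -0.135, 0.071], [0.611, -0.138, 0.07], [0.612, -0.144, 0.073], [0.617, -0.146, 0.071], [0.618, -0.151, 0.073], [0.631, -0.148, 0.066], [0.603, -0.135, 0.069], [0.61, -0.136, 0.067], [0.609, -0.143, 0.07], [0.61, -0.148, 0.072], [0.615, -0.151, 0.071], [0.623, -0.151, 0.068], [0.603, -0.135, 0.066], [0.613, -0.15, 0.069], [0.615, -0.154, 0.07], [0.603, -0.135, 0.063], [0.609, -0.153, 0.069], [0.613, -0.156, 0.069], [0.61, -0.155, 0.066], [0.609, -0.157, 0.065]]
```

The ears are at (0.617,-0.141), direction ~20.5°, consistent with the stub axis 44 mm ahead. Lowering first, then advancing.

Emit:
play_rows(
  targets=[
    {"linear": [0,0,-3],"delta_rot": [0,0,0],"grip": 53},
    {"linear": [0,0,-6.5],"delta_rot": [0,0,0],"grip": 53},
    {"linear": [0,0,-9.5],"delta_rot": [0,0,0],"grip": 53},
    {"linear": [0,0,-11.5],"delta_rot": [0,0,0],"grip": 53},
    {"linear": [0,0,-12.5],"delta_rot": [0,0,0],"grip": 53},
    {"linear": [0,0,-12.5],"delta_rot": [0,0,0],"grip": 53},
    {"linear": [0,0,-12.5],"delta_rot": [0,0,0],"grip": 53},
  ],
)

```text
time: 10.0
ee_pos: [0.4701, -0.1944, 0.0513]
tcp_rot: [180.0, -0.0, 20.0]
wrist_force: [0.4, 0.1, -1.9]
opening: 0.0674
grasp_force: 12.2
```

Emit:
play_rows(
  targets=[
    {"linear": [0.9,0.35,0],"delta_rot": [0,0,0],"grip": 53},
    {"linear": [1.9,0.7,0],"delta_rot": [0,0,0],"grip": 53},
    {"linear": [2.8,1.05,0],"delta_rot": [0,0,0],"grip": 53},
    {"linear": [3.7,1.35,0],"delta_rot": [0,0,0],"grip": 53},
    {"linear": [4.2,1.55,0],"delta_rot": [0,0,0],"grip": 53},
    {"linear": [4.6,1.7,0],"delta_rot": [0,0,0],"grip": 53},
    {"linear": [4.6,1.7,0],"delta_rot": [0,0,0],"grip": 53},
  ],
)

```text
time: 10.7
ee_pos: [0.516, -0.177, 0.0501]
tcp_rot: [-180.0, 0.0, 20.0]
wrist_force: [-0.2, -0.7, -2.1]
opening: 0.0676
grasp_force: 12.3
```

Run:
```python
from h import *
o=bot.get_obs(); print(o["ee_pos"],o["wrist_force"],o["grasp_force"])
p=bot.camera("wrist"); save(p,"l.png")
for n,z in(("ears_a",.06),("pliers_pivot",o["ee_pos"][2]+.0135)):
    for d in bot.pinpoint(p,n)[:3]: print(n,round(d["conf"],2),np.round(d["pixel"]),w(p,d["pixel"],z).round(4))
f=200/np.tan(np.radians(p["fov_y"])/2); T=np.linalg.inv(p["world_to_cam"])
v,u=np.mgrid[:400,:640]; r=p["range_z"]; X=np.stack([(u-p["cx"])/f*r,-(v-p["cy"])/f*r,-r],-1)@T[:3,:3].T+T[:3,3]
g=X[(r>0)&(X[...,2]>.05)&(X[...,2]<.095)&(v<260)]
# coords along/lateral to tool axis from TCP
e=np.array([.9397,.342]); a=(g[:,:2]-o["ee_pos"][:2])@e; b=(g[:,:2]-o["ee_pos"][:2])@np.array([-.342,.9397])
for lo in range(60,125,6):
    m=(a*1000>=lo)&(a*1000<lo+6)&(abs(b)<.04); h=np.histogram(b[m]*1000,np.arange(-40,41,4))[0]; print(lo,h)
```

```text
[ 0.51599207 -0.1769577   0.0501172 ] [-0.21133783 -0.74252101 -2.08915264] 12.251980304718018
ears_a 0.77 [327.  10.] [ 0.6189 -0.1404  0.06  ]
pliers_pivot 0.91 [325. 163.] [ 0.5621 -0.1602  0.0636]
60 [  0   0   0   0   0 106 158 140   0   0   0   0 133 152 107   0   0   0
   0   0]
66 [  0   0   0   0  27 147 155  54   0   0   0   0  60 152 147  19   0   0
   0   0]
72 [  0   0   0   0 103 158 155   0   0   0   0   0   0 155 161  94   0   0
   0   0]
78 [  0   0   0  21 172 172  70   0   0   0   0   0   0  90 173 158  15   0
   0   0]
84 [  0   0   0 106 174 175   0   0   0   0   0   0   0   3 180 173  84   0
   0   0]
90 [  0   0  20 176 181  89   0   0   0   0   0   0   0   0 106 186 165   9
   0   0]
96 [  0   0   3  42  87   2  38 265  56  77 100 148 256  28  19  88  49   6
   0   0]
102 [  0   0   0   0   0   0  18 208 217 205 171 175 165  40   0   0   0   0
   0   0]
108 [ 0  0  0  0  0  0  6 32 32 21  1 30  2  0  0  0  0  0  0  0]
114 [0 0 0 0 0 0 0 0 0 0 0 3 0 0 0 0 0 0 0 0]
120 [0 0 0 0 0 0 0 0 0 0 0 0 0 0 0 0 0 0 0 0]
```

Jaws and ears are centred to within ~1 mm, and the ears start right at the jaw tips. Advance 13 mm.

Emit:
play_rows(
  targets=[
    {"linear": [0.4,0.1,0],"delta_rot": [0,0,0],"grip": 53},
    {"linear": [0.8,0.2,0],"delta_rot": [0,0,0],"grip": 53},
    {"linear": [1.25,0.35,0],"delta_rot": [0,0,0],"grip": 53},
    {"linear": [1.25,0.35,0],"delta_rot": [0,0,0],"grip": 53},
    {"linear": [1.25,0.35,0],"delta_rot": [0,0,0],"grip": 53},
  ],
)

```text
time: 11.35
ee_pos: [0.5282, -0.1736, 0.0502]
tcp_rot: [-180.0, 0.0, 20.0]
wrist_force: [0.0, 0.2, -1.3]
opening: 0.0676
grasp_force: 12.3
```

Emit:
play_rows(
  force=40,
  targets=[
    {"linear": [0,0,0.0],"delta_rot": [0,0,0],"grip": 65},
    {"linear": [0,0,0.05],"delta_rot": [0,0,0],"grip": 78},
    {"linear": [0,0,0.1],"delta_rot": [0,0,0],"grip": 91},
    {"linear": [0,0,0.15],"delta_rot": [0,0,0],"grip": 104},
    {"linear": [0,0,0.2],"delta_rot": [0,0,0],"grip": 117},
    {"linear": [0,0,0.2],"delta_rot": [0,0,0],"grip": 122},
    {"linear": [0,0,0.2],"delta_rot": [0,0,0],"grip": 122},
    {"linear": [0,0,0.2],"delta_rot": [0,0,0],"grip": 122},
  ],
)

```text
time: 12.15
ee_pos: [0.5281, -0.1737, 0.0523]
tcp_rot: [-180.0, 0.0, 20.0]
wrist_force: [-2.3, 0.6, -0.9]
opening: 0.045
grasp_force: 18.7
```

Emit:
play_rows(
  targets=[
    {"linear": [0,0,0],"delta_rot": [0,0,0],"grip": 130},
    {"linear": [0,0,0],"delta_rot": [0,0,0],"grip": 136},
    {"linear": [0,0,0],"delta_rot": [0,0,0],"grip": 140},
    {"linear": [0,0,0],"delta_rot": [0,0,0],"grip": 145},
    {"linear": [0,0,0],"delta_rot": [0,0,0],"grip": 145},
    {"linear": [0,0,0],"delta_rot": [0,0,0],"grip": 145},
    {"linear": [0,0,0],"delta_rot": [0,0,0],"grip": 145},
  ],
)

```text
time: 12.85
ee_pos: [0.5271, -0.1736, 0.052]
tcp_rot: [-179.9, 0.1, 20.0]
wrist_force: [-7.5, 1.2, -0.5]
opening: 0.0398
grasp_force: 39.5
```

Stalled at the shut-clip width with 39 N, so it should have snapped. Relax the jaws open, keeping hold.

Emit:
play_rows(
  targets=[
    {"linear": [0,0,0],"delta_rot": [0,0,0],"grip": 128},
    {"linear": [0,0,0],"delta_rot": [0,0,0],"grip": 116},
    {"linear": [0,0,-0.05],"delta_rot": [0,0,0],"grip": 104},
    {"linear": [0,0,-0.1],"delta_rot": [0,0,0],"grip": 92},
    {"linear": [0,0,-0.15],"delta_rot": [0,0,0],"grip": 82},
    {"linear": [0,0,-0.2],"delta_rot": [0,0,0],"grip": 73},
    {"linear": [0,0,-0.2],"delta_rot": [0,0,0],"grip": 65},
    {"linear": [0,0,-0.2],"delta_rot": [0,0,0],"grip": 59},
    {"linear": [0,0,-0.2],"delta_rot": [0,0,0],"grip": 55},
    {"linear": [0,0,-0.2],"delta_rot": [0,0,0],"grip": 54},
  ],
)

```text
time: 13.85
ee_pos: [0.5282, -0.1737, 0.0503]
tcp_rot: [180.0, -0.0, 20.0]
wrist_force: [-0.2, 0.5, -2.4]
opening: 0.0676
grasp_force: 13.5
```

```bash
cat > m.py <<'E'
from h import *
o=bot.get_obs(); print(o["ee_pos"],o["wrist_force"],o["grasp_force"],o["opening"])
p=bot.camera("wrist")
f=200/np.tan(np.radians(p["fov_y"])/2); T=np.linalg.inv(p["world_to_cam"])
v,u=np.mgrid[:400,:640]; r=p["range_z"]; X=np.stack([(u-p["cx"])/f*r,-(v-p["cy"])/f*r,-r],-1)@T[:3,:3].T+T[:3,3]
g=X[(r>0)&(X[...,2]>o["ee_pos"][2])&(X[...,2]<o["ee_pos"][2]+.045)&(v<260)]
y=np.radians(o["tcp_rot"][2]); e=np.array([np.cos(y),np.sin(y)]); a=(g[:,:2]-o["ee_pos"][:2])@e*1000; b=(g[:,:2]-o["ee_pos"][:2])@np.array([-e[1],e[0]])*1000
for lo in range(42,118,6):
    m=(a>=lo)&(a<lo+6)&(abs(b)<40); print(lo,np.histogram(b[m],np.arange(-40,41,4))[0], (g[m,2].mean()-o["ee_pos"][2]).round(4) if m.any() else 0)
E
python3 m.py
```

```text
[ 0.52816521 -0.17371596  0.0503129 ] [-0.1600129   0.49623692 -2.3739075 ] 13.47382128238678 0.06756101675774738
42 [  0   0   0   0   0   0  12  95 128 143 139 132  99  21   0   0   0   0
   0   0] 0.0211
48 [  0   0   0   0   0   0   0  55 140 145 142 133  70   0   0   0   0   0
   0   0] 0.0219
54 [  0   0   0   0   0  25 104  82  91 147 149  94  81  99  26   0   0   0
   0   0] 0.0202
60 [  0   0   0   0   0 103 154 142   0   0   0   0 139 152 106   0   0   0
   0   0] 0.0193
66 [  0   0   0   0  22 148 154  59   0   0   0   0  65 149 147  15   0   0
   0   0] 0.0192
72 [  0   0   0   0  95 167 154   0   0   0   0   0   0 157 163  89   0   0
   0   0] 0.0192
78 [  0   0   0  17 166 172  80   0   0   0   0   0   0  92 169 163   9   0
   0   0] 0.0193
84 [  0   0   0  92 184 176   1   0 137 121 202 182  24   9 182 171  79   0
   0   0] 0.0195
90 [  0   0  15 175 179  97   0   0 121 191 207 206  58   0 116 186 158   2
   0   0] 0.0216
96 [  0   0   5  46  91   6   0   0 113 110  74 108  19   0  25  89  52   2
   0   0] 0.0205
102 [  0   0   0   0   0   0   0   0 126 130 125 122   0   0   0   0   0   0
   0   0] 0.0179
108 [  0   0   0   0   0   0   0  70  61 105  98  62  92   7   0   0   0   0
   0   0] 0.0107
114 [ 0  0  0  0  0  0 18  6  0  0  0  0  0 27  1  0  0  0  0  0] 0.0028
```

The ears now span ~14 mm with the jaws fully open, so the clip stayed shut. Backing off and lifting.

Emit:
play_rows(
  targets=[
    {"linear": [-1,-0.35,0],"delta_rot": [0,0,0],"grip": 53},
    {"linear": [-2.5,-0.9,0],"delta_rot": [0,0,0],"grip": 53},
    {"linear": [-4.5,-1.6,0],"delta_rot": [0,0,0],"grip": 53},
    {"linear": [-6.5,-2.3,1],"delta_rot": [0,0,0],"grip": 53},
    {"linear": [-7,-2.5,4],"delta_rot": [0,0,0],"grip": 53},
    {"linear": [-7,-2,8],"delta_rot": [0,0,0],"grip": 53},
    {"linear": [-7,-1,12],"delta_rot": [0,0,0],"grip": 53},
    {"linear": [-7,1,15],"delta_rot": [0,0,0],"grip": 53},
    {"linear": [-7,4,16.5],"delta_rot": [0,0,0],"grip": 53},
    {"linear": [-7,8,17],"delta_rot": [0,0,0],"grip": 53},
  ],
)

```text
time: 14.9
ee_pos: [0.4581, -0.0939, 0.2224]
tcp_rot: [179.9, -0.1, 19.9]
wrist_force: [-0.1, 0.8, -1.5]
opening: 0.0675
grasp_force: 12.3
```

Emit:
play_rows(
  targets=[
    {"linear": [0,4,0],"delta_rot": [0,0,0],"grip": 53},
    {"linear": [0,8,0],"delta_rot": [0,0,0],"grip": 53},
    {"linear": [0,12,0],"delta_rot": [0,0,0],"grip": 53},
    {"linear": [0,16,0],"delta_rot": [0,0,0],"grip": 53},
    {"linear": [0,20,0],"delta_rot": [0,0,0],"grip": 53},
    {"linear": [0,24,0],"delta_rot": [0,0,0],"grip": 53},
    {"linear": [0,28,0],"delta_rot": [0,0,0],"grip": 53},
    {"linear": [0,32,0],"delta_rot": [0,0,0],"grip": 53},
    {"linear": [0.5,35,0],"delta_rot": [0,0,0],"grip": 53},
    {"linear": [1,38,0],"delta_rot": [0,0,0],"grip": 53},
  ],
)

```text
time: 15.9
ee_pos: [0.4885, 0.2247, 0.2202]
tcp_rot: [-178.1, 0.1, 23.8]
wrist_force: [-0.1, -0.6, -2.4]
opening: 0.0681
grasp_force: 12.3
```

```bash
python3 m.py | sed -n '1p;4,12p'
```

```text
[0.48854112 0.22467522 0.22021764] [-0.05853075 -0.62806732 -2.41105045] 12.34299436211586 0.06809906633730947
48 [  0   0   0   0   0   0   0  79 149 150 144 137  39   0   0   0   0   0
   0   0] 0.0219
54 [  0   0   0   0   0  50  96  82 106 149 142  86  81  99  11   0   0   0
   0   0] 0.0201
60 [  0   0   0   0   2 120 149 107   0   0   0   1 156 147  69   0   0   0
   0   0] 0.0192
66 [  0   0   0   0  54 160 162  30   0   0   0   0  98 159 144   4   0   0
   0   0] 0.0192
72 [  0   0   0   1 127 160 124   0   0   0   0   0   9 173 163  61   0   0
```

Emit:
play_rows(
  targets=[
    {"linear": [0,0,0],"delta_rot": [0,0,0],"grip": 53},
    {"linear": [0,0,0],"delta_rot": [0,0,0],"grip": 53},
    {"linear": [0,0,0],"delta_rot": [0,0,0],"grip": 53},
  ],
)

```text
time: 16.25
ee_pos: [0.4884, 0.2234, 0.2206]
tcp_rot: [-178.2, 0.0, 23.7]
wrist_force: [-0.4, -0.4, -2.0]
opening: 0.0677
grasp_force: 12.3
```

Emit:
play_rows(
  targets=[
    {"linear": [-0.4,3,-1],"delta_rot": [-0.0144,-0.0063,0],"grip": 53},
    {"linear": [-0.8,6,-4],"delta_rot": [-0.0288,-0.0126,0],"grip": 53},
    {"linear": [-1.2,9,-7],"delta_rot": [-0.0288,-0.0126,0],"grip": 53},
    {"linear": [-1.2,9.4,-10.5],"delta_rot": [-0.0288,-0.0126,0],"grip": 53},
    {"linear": [-1.2,9.4,-14],"delta_rot": [-0.0288,-0.0126,0],"grip": 53},
    {"linear": [-1.2,9.4,-17],"delta_rot": [-0.0288,-0.0126,0],"grip": 53},
    {"linear": [-1.2,9.4,-19],"delta_rot": [-0.0288,-0.0126,0],"grip": 53},
    {"linear": [-1.2,9.4,-19],"delta_rot": [-0.0288,-0.0126,0],"grip": 53},
    {"linear": [-1.2,9.4,-19],"delta_rot": [-0.0288,-0.0126,0],"grip": 53},
  ],
)

```text
time: 17.15
ee_pos: [0.4978, 0.2768, 0.0293]
tcp_rot: [-177.9, 0.3, 28.1]
wrist_force: [-0.1, 0.3, -1.9]
opening: 0.0676
grasp_force: 12.3
```

Run:
```python
from h import *
o=bot.get_obs(); print(o["ee_pos"],o["tcp_rot"],o["grasp_force"])
p=bot.camera("wrist"); t=bot.camera("top")
for d in bot.pinpoint(p,"pliers_pivot")[:1]: print(d["conf"],w(p,d["pixel"]).round(4),w(p,d["pixel"],o["ee_pos"][2]+.0225).round(4))
d=bot.trace(p,"sheet")[:1]
for x in d:
    v,u=np.nonzero(x["pixels"]); P=np.array([w(p,(a,b)) for a,b in zip(u,v)]); print("sheet z",np.median(P[:,2]),P.min(0),P.max(0))
```

```text
[0.49784901 0.27675811 0.02928024] [-177.91407159    0.25027166   28.08474473] 12.334613800048828
0.9 [0.5422 0.3003 0.0505] [0.5423 0.3003 0.0518]
sheet z 0.003505937989025279 [ 0.37025409  0.22714546 -0.00219227] [0.63541606 0.42656571 0.17106781]
```

The wrist joint hit its range, so the tool tilted slightly. I'll turn the yaw the other way to relieve it and level the tool.

Emit:
play_rows(
  targets=[
    {"linear": [0,0.5,0.5],"delta_rot": [-0.015,-0.01,0.1],"grip": 53},
    {"linear": [0,1,0.5],"delta_rot": [-0.031,-0.0205,0.2],"grip": 53},
    {"linear": [0,2,0],"delta_rot": [-0.031,-0.0205,0.2],"grip": 53},
    {"linear": [0,2,0],"delta_rot": [-0.031,-0.0205,0.2],"grip": 53},
    {"linear": [0,2,0],"delta_rot": [-0.031,-0.0205,0.2],"grip": 53},
  ],
)

```text
time: 17.85
ee_pos: [0.4987, 0.2967, 0.0303]
tcp_rot: [180.0, 0.2, 39.4]
wrist_force: [-0.2, -0.4, -2.0]
opening: 0.0676
grasp_force: 12.3
```

```bash
sed -i 's/^o=bot.*/&; print(o["tcp_rot"],o["q"])/' m.py; python3 m.py | head -14
```

```text
[0.4986753  0.29666415 0.03028646] [-0.18981438 -0.42756277 -1.97721866] 12.337856590747833 0.06762603983884341
[1.79962346e+02 1.56957465e-01 3.93812610e+01] [ 3.07784203e+01  1.01388077e+01 -6.49904738e+00  7.35117041e+01
 -6.07087330e-02  1.71397187e+02]
42 [  0   0   0   0   0   0  15  97 132 136 146 131  99  22   0   0   0   0
   0   0] 0.021
48 [  0   0   0   0   0   0   0  63 135 150 148 144  60   0   0   0   0   0
   0   0] 0.0217
54 [  0   0   0   0   0  30 108  86  88 145 147  94  80 102  25   0   0   0
   0   0] 0.02
60 [  0   0   0   0   0 103 149 129   0   0   0   0 137 144  92   0   0   0
   0   0] 0.0191
66 [  0   0   0   0  30 156 165  57   0   0   0   0  71 160 156  17   0   0
   0   0] 0.0191
72 [  0   0   0   0 106 165 141   0   0   0   0   0   0 158 162  87   0   0
```

Emit:
play_rows(
  targets=[
    {"linear": [0,0,-1],"delta_rot": [0,0,0],"grip": 53},
    {"linear": [0,0,-2],"delta_rot": [0,0,0],"grip": 53},
    {"linear": [0,0,-2.6],"delta_rot": [0,0,0],"grip": 53},
    {"linear": [0,0,-2.8],"delta_rot": [0,0,0],"grip": 53},
    {"linear": [0,0,-2.8],"delta_rot": [0,0,0],"grip": 53},
  ],
)

```text
time: 18.4
ee_pos: [0.4985, 0.2963, 0.0017]
tcp_rot: [180.0, 0.2, 39.5]
wrist_force: [0.8, -0.8, -2.2]
opening: 0.0677
grasp_force: 12.3
```

Emit:
play_rows(
  targets=[
    {"linear": [0,0,-0.1],"delta_rot": [0,0,0],"grip": 53},
    {"linear": [0,0,-0.2],"delta_rot": [0,0,0],"grip": 53},
    {"linear": [0,0,-0.2],"delta_rot": [0,0,0],"grip": 53},
  ],
)

```text
time: 18.7
ee_pos: [0.4989, 0.2967, 0.0004]
tcp_rot: [179.9, 0.1, 39.5]
wrist_force: [-0.5, -0.7, -1.8]
opening: 0.0674
grasp_force: 12.3
```

Emit:
play_rows(
  targets=[
    {"linear": [0,0,-0.1],"delta_rot": [0,0,0],"grip": 53},
    {"linear": [0,0,-0.1],"delta_rot": [0,0,0],"grip": 53},
  ],
)

```text
time: 18.9
ee_pos: [0.4989, 0.2966, -0.0004]
tcp_rot: [179.9, 0.1, 39.5]
wrist_force: [0.4, -0.1, -0.5]
opening: 0.068
grasp_force: 12.3
```

Emit:
play_rows(
  targets=[
    {"linear": [0,0,-0.1],"delta_rot": [0,0,0],"grip": 53},
    {"linear": [0,0,-0.1],"delta_rot": [0,0,0],"grip": 53},
  ],
)

```text
time: 19.1
ee_pos: [0.499, 0.2967, -0.0005]
tcp_rot: [179.9, 0.1, 39.5]
wrist_force: [-2.7, -1.5, 7.4]
opening: 0.0675
grasp_force: 12.9
```

Contact at the expected height. Release gently, then lift straight up.

Emit:
play_rows(
  targets=[
    {"linear": [0,0,0.05],"delta_rot": [0,0,0],"grip": 50},
    {"linear": [0,0,0.1],"delta_rot": [0,0,0],"grip": 40},
    {"linear": [0,0,0.1],"delta_rot": [0,0,0],"grip": 15},
    {"linear": [0,0,0.1],"delta_rot": [0,0,0],"grip": 0},
    {"linear": [0,0,0.1],"delta_rot": [0,0,0],"grip": 0},
    {"linear": [0,0,0.1],"delta_rot": [0,0,0],"grip": 0},
  ],
)

```text
time: 19.7
ee_pos: [0.4988, 0.2966, -0.0008]
tcp_rot: [179.9, 0.1, 39.5]
wrist_force: [0.4, -0.2, -0.3]
opening: 0.0856
grasp_force: 0.0
```

Emit:
play_rows(
  targets=[
    {"linear": [0,0,1],"delta_rot": [0,0,0],"grip": 0},
    {"linear": [0,0,3],"delta_rot": [0,0,0],"grip": 0},
    {"linear": [0,0,6],"delta_rot": [0,0,0],"grip": 0},
    {"linear": [0,0,10],"delta_rot": [0,0,0],"grip": 0},
    {"linear": [-2,-2,14],"delta_rot": [0,0,0],"grip": 0},
    {"linear": [-5,-5,18],"delta_rot": [0,0,0],"grip": 0},
    {"linear": [-6,-6,20],"delta_rot": [0,0,0],"grip": 0},
    {"linear": [-6,-6,20],"delta_rot": [0,0,0],"grip": 0},
    {"linear": [-6,-6,20],"delta_rot": [0,0,0],"grip": 0},
  ],
)

```text
time: 20.6
ee_pos: [0.4391, 0.2366, 0.2007]
tcp_rot: [179.9, -0.0, 39.5]
wrist_force: [0.8, 0.2, -1.2]
opening: 0.0853
grasp_force: 0.0
```

Run:
```python
from h import *
p=bot.camera("wrist"); t=bot.camera("top"); s=bot.camera("side")
for n,z in(("pliers_grip",.013),("pliers_pivot",.013)):
  for q in(p,t):
    for d in bot.pinpoint(q,n)[:1]: print(n,d["conf"],w(q,d["pixel"],z).round(4),w(q,d["pixel"]).round(4))
for x in bot.trace(p,"pliers")[:1]:
    v,u=np.nonzero(x["pixels"]); P=np.array([w(p,(a,b)) for a,b in zip(u,v)]); print("pl z",np.percentile(P[:,2],[5,50,95]),cv2.minAreaRect(P[:,:2].astype(np.float32)))
def ears(p,c,r=np.inf):
  f=200/np.tan(np.radians(p["fov_y"])/2); T=np.linalg.inv(p["world_to_cam"])
  v,u=np.mgrid[:400,:640]; r=p["range_z"]; X=np.stack([(u-p["cx"])/f*r,-(v-p["cy"])/f*r,-r],-1)@T[:3,:3].T+T[:3,3]; g=X[r>0]
  h=np.hypot(g[:,0]-c[0],g[:,1]-c[1]); return g[(h<.058)&(h>.04)&(g[:,2]>.062)&(g[:,2]<.08)]
for q in(t,s):
  for c in((.6585,-.1253),(.635,.126)):
    k=ears(q,c)
    if len(k)>3: a=np.degrees(np.arctan2(c[1]-k[:,1],c[0]-k[:,0])); print(c,len(k),"angle span",np.percentile(a,[0,50,100]).round(1))
o=bot.get_obs(); print(o["ee_pos"],o["grasp_force"],o["time"])
```

```text
pliers_grip 0.77 [0.5004 0.3005 0.013 ] [0.5005 0.3028 0.0053]
pliers_pivot 0.56 [0.538  0.3255 0.013 ] [0.5366 0.3243 0.022 ]
pliers_pivot 0.71 [0.5336 0.3289 0.013 ] [0.5332 0.3262 0.0213]
pl z [0.01148482 0.02002129 0.02227307] ((0.5234423279762268, 0.3188368082046509), (0.1336107850074768, 0.07022763788700104), 39.51018524169922)
(0.6585, -0.1253) 32 angle span [ 9.3 17.7 29.1]
(0.635, 0.126) 38 angle span [-12.9  -0.9   9. ]
(0.6585, -0.1253) 43 angle span [10.6 19.6 32. ]
(0.635, 0.126) 41 angle span [-8.3 -0.4 12. ]
[0.4387086  0.2366528  0.19855116] 0.0 21.0
```

The pliers lie flat and open on the sheet. Clip A's ear span matches the shut clip B.

```bash
python3 -c "
from workcell import bot
print(bot.job_done())"
```

```text
the job is handed in; nothing more can be done
None
```

I squeezed the open clip shut with the pliers, and it stayed shut once the jaws opened; the pliers now lie flat, released and sprung open on the cardboard sheet, and I've handed the job in (no verdict came back).

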